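# Line up heat sinks by height on a thermal test plate

## Robot

A 6-joint arm with a two-finger parallel gripper is mounted at the origin on the work surface. World frame = base frame: x ahead of the robot, y to its left, z up, the work surface at z = 0. Lengths are in mm, angles in rad, forces in N, time in s.
With the tool pointing down it reaches from about 425 to 950 mm from the base axis. Payload 14.7 kg.
Tool frame: the origin (TCP) lies on the centre line of the jaws, within the pads' length; the fingertips stand arm.tip_extent ahead of it and the grasp point (between the pads) lies 8 mm behind it (arm.tip_extent is the distance from the TCP to the fingertips, in mm); z points along the fingers, y is the line along which they close (so a half turn about z gives the same grasp; the last joint's range is limited). The gripper opens to 85 mm and grips with 20 to 120 N. Pads are 22 mm wide; open, the fingers measure 114 mm over their backs; the gripper's body (76 mm by 85 mm) begins 54 mm behind the grasp point. The pads swing forward as they close: fully open they stand 13 mm farther back than shut.
Start: joints at [-1.284, 0.48, 1.596, -0, 1.065, -0.047], TCP at [212.979, -614.111, 242.297] pointing down, gripper open.
Joint ranges: [-2.75, 2.75], [-0.82, 2.05], [0.23, 2.67], [-1.56, 4.7], [0.09, 2.69], [-2.92, 2.92]. Speed limits (rad/s): [1.89, 1.89, 2.39, 3.01, 3.01, 3.01].

## Interface

Orientations are given as a unit quaternion [w, x, y, z].
In Python, from cell import arm gives the robot as it stands.
- The arm moves only by the tool arm_command, never from a script. Its argument "deltas" is text: rows parted by semicolons, each of 5 numbers parted by spaces: the shift along the tool's x, y, z in units of 25 mm (1.0 is 25 mm), then the turn about the tool's z in units of 5 degrees (1.0 is 5 degrees), then the finger opening in mm, from 0 to 85.4. A call has 1 to 5 rows; each row shifts and turns the commanded pose from where the row before left it, along the tool's axes as they then stand; what a row does not reach is not made up. A row lasts 1/10 s, in which the tool goes at most 50 mm and 8.59 degrees, less where a joint would pass 70% of its speed; a pose out of reach is approached as far as the arm can. A call is refused whole if a number of a shift passes 1 or a number of a turn 1, either way. A call with a gripper value outside its range is refused whole. The fingers move at their own pace and stop on an object; "squeeze" is the grip in N (left out, the last holds). Time passes only in rows, so rows that do not move let the fingers close. It gives the time, the measured TCP pose, the force, the opening and the grip force at its end, in the units of the state.
- arm.get_obs(): the state, without advancing time (a new reading comes with each control period).
- arm.capture(name): name is "scene" or "top" or "wrist"; returns a dict with "image" (420x560x3 uint8, red, green, blue), "fx", "fy", "cx", "cy" (pixels), "extrinsics" (4x4, takes a point from camera to world coordinates); the wrist camera has in their place "mount" (4x4, takes a point from camera to tool coordinates, whose origin is the TCP and whose axes are the flange's). Camera axes: x right, y up, looking along -z (the intrinsics and any distortion apply to the point x, -y, -z); pixel columns grow to the right and rows downward; lengths in mm; the calibration is good to about 2 mm. A picture is of the moment at which its call begins: read the wrist's pose just before it. There is no depth.
- arm.finish_job(): hands the job in; it is judged then, once.
The state is a dict: "clock": time; "q": joint angles; "joint_vel": joint speeds; "joint_efforts": joint torques, N m; "position": TCP position; "tool_rot": TCP orientation; "contact_force": force on the tool from outside, world axes, zero at the start; "torque": the same for the moment, N m; "finger_gap": finger opening in mm; "gripper_force": force on a finger pad.
Only numpy, scipy, OpenCV 4.12 (cv2) and the standard library are available. Lean on these libraries where they do the work, as an engineer would, in place of code of your own. Each camera call takes 0.05 s, during which the arm holds its last target. There are 200 camera calls.

## Task

Line up the four heat sinks upright on the test plate in order of height, setting them down one after another from tallest to shortest. Start with the tallest: stand it flat on the plate and slide it snug into the corner, touching both the far fence and the red stop; then stand each of the others on its own pad, centred and square with the fence, so that they get shorter away from the red stop.

Things in the scene. Friction and masses are not known exactly. Their poses are not given: they have to be found in the camera images.
- sink_black: black anodised aluminium heat sink, upright fins on a square foot, 40 x 40 mm and 90 mm tall; loose, stands on the bench. Origin: centre of its underside, z up. Its six fins are plates across x, so the outer fins are flat faces at x = +-20 mm; the ends at y = +-20 mm can be gripped too. At the start x points within 0.5 rad of straight away from the robot (world +x).
- sink_blue: blue anodised aluminium heat sink, upright fins on a square foot, 40 x 40 mm and 74 mm tall; loose, stands on the bench. Origin: centre of its underside, z up. Its six fins are plates across x, so the outer fins are flat faces at x = +-20 mm; the ends at y = +-20 mm can be gripped too. At the start x points within 0.5 rad of straight away from the robot (world +x).
- sink_gold: gold anodised aluminium heat sink, upright fins on a square foot, 40 x 40 mm and 58 mm tall; loose, stands on the bench. Origin: centre of its underside, z up. Its six fins are plates across x, so the outer fins are flat faces at x = +-20 mm; the ends at y = +-20 mm can be gripped too. At the start x points within 0.5 rad of straight away from the robot (world +x).
- sink_silver: bare silver anodised aluminium heat sink, upright fins on a square foot, 40 x 40 mm and 42 mm tall; loose, stands on the bench. Origin: centre of its underside, z up. Its six fins are plates across x, so the outer fins are flat faces at x = +-20 mm; the ends at y = +-20 mm can be gripped too. At the start x points within 0.5 rad of straight away from the robot (world +x).
- pad_1: dark grey thermal pad, 48 x 48 mm, flush on a fixed 90 x 270 mm aluminium plate, number 1 of 4 from the plate's left (+y) end, 62 mm apart. Origin: pad centre on the plate's top, 6 mm above the bench; x points across the plate to the dark fence along its far edge (face 28 mm from the pad centre, top 8 mm above the plate), y along the row to the left.
- pad_2: dark grey thermal pad, 48 x 48 mm, flush on a fixed 90 x 270 mm aluminium plate, number 2 of 4 from the plate's left (+y) end, 62 mm apart. Origin: pad centre on the plate's top, 6 mm above the bench; x points across the plate to the dark fence along its far edge (face 28 mm from the pad centre, top 8 mm above the plate), y along the row to the left.
- pad_3: dark grey thermal pad, 48 x 48 mm, flush on a fixed 90 x 270 mm aluminium plate, number 3 of 4 from the plate's left (+y) end, 62 mm apart. Origin: pad centre on the plate's top, 6 mm above the bench; x points across the plate to the dark fence along its far edge (face 28 mm from the pad centre, top 8 mm above the plate), y along the row to the left.
- pad_4: dark grey thermal pad, 48 x 48 mm, flush on a fixed 90 x 270 mm aluminium plate, number 4 of 4 from the plate's left (+y) end, 62 mm apart. Origin: pad centre on the plate's top, 6 mm above the bench; x points across the plate to the dark fence along its far edge (face 28 mm from the pad centre, top 8 mm above the plate), y along the row to the left.
- red_stop: red bar fixed across one end (either) of the plate, 70 mm long in x, 12 mm thick in y, 8 mm high above the plate. Marks the end where the tallest goes. Origin: centre of its underside, on the plate's top; axes parallel to the pads': the fence face lies at x = +35 mm, the bar's faces at y = +-6 mm; the nearest pad's centre is 34 mm away along the row.
- black_stop: black bar fixed across one end (either) of the plate, 70 mm long in x, 12 mm thick in y, 8 mm high above the plate. The other end. Origin: centre of its underside, on the plate's top; axes parallel to the pads': the fence face lies at x = +35 mm, the bar's faces at y = +-6 mm; the nearest pad's centre is 34 mm away along the row.
Not all that is in view belongs to the job. What is shaped like the sink_black but turquoise is not meant.

How it is judged (in metres and radians):
On the way, in this order (a step that is already met when the one before it is completed fails the run):
1. the tallest (black) heat sink stands flat in the corner, against the fence and the red stop (((y of red_stop in the frame of pad_2 above 0 m and height (world z) of sink_black below 0.009 m and angle between sink_black's own z axis and vertical below 0.06 rad and x of sink_black in the frame of red_stop between 0.011 and 0.018 m and y of sink_black in the frame of red_stop between -0.03 and -0.023 m and (angle between the x axis of sink_black and the x axis of red_stop, either way round below 0.08 rad or angle between the x axis of sink_black and the y axis of red_stop, either way round below 0.08 rad)) or (not (y of red_stop in the frame of pad_2 above 0 m) and height (world z) of sink_black below 0.009 m and angle between sink_black's own z axis and vertical below 0.06 rad and x of sink_black in the frame of red_stop between 0.011 and 0.018 m and y of sink_black in the frame of red_stop between 0.023 and 0.03 m and (angle between the x axis of sink_black and the x axis of red_stop, either way round below 0.08 rad or angle between the x axis of sink_black and the y axis of red_stop, either way round below 0.08 rad)))), for 0.2 s.
2. the second tallest (blue) stands on the second pad from the red stop (((y of red_stop in the frame of pad_2 above 0 m and height (world z) of sink_blue below 0.009 m and angle between sink_blue's own z axis and vertical below 0.06 rad and horizontal distance between sink_blue and pad_2 below 0.011 m and (angle between the x axis of sink_blue and the x axis of pad_2, either way round below 0.26 rad or angle between the x axis of sink_blue and the y axis of pad_2, either way round below 0.26 rad)) or (not (y of red_stop in the frame of pad_2 above 0 m) and height (world z) of sink_blue below 0.009 m and angle between sink_blue's own z axis and vertical below 0.06 rad and horizontal distance between sink_blue and pad_3 below 0.011 m and (angle between the x axis of sink_blue and the x axis of pad_3, either way round below 0.26 rad or angle between the x axis of sink_blue and the y axis of pad_3, either way round below 0.26 rad)))), for 0.2 s.
3. the third (gold) stands on the third pad from the red stop (((y of red_stop in the frame of pad_2 above 0 m and height (world z) of sink_gold below 0.009 m and angle between sink_gold's own z axis and vertical below 0.06 rad and horizontal distance between sink_gold and pad_3 below 0.011 m and (angle between the x axis of sink_gold and the x axis of pad_3, either way round below 0.26 rad or angle between the x axis of sink_gold and the y axis of pad_3, either way round below 0.26 rad)) or (not (y of red_stop in the frame of pad_2 above 0 m) and height (world z) of sink_gold below 0.009 m and angle between sink_gold's own z axis and vertical below 0.06 rad and horizontal distance between sink_gold and pad_2 below 0.011 m and (angle between the x axis of sink_gold and the x axis of pad_2, either way round below 0.26 rad or angle between the x axis of sink_gold and the y axis of pad_2, either way round below 0.26 rad)))), for 0.2 s.
4. the shortest (silver) stands on the pad farthest from the red stop (((y of red_stop in the frame of pad_2 above 0 m and height (world z) of sink_silver below 0.009 m and angle between sink_silver's own z axis and vertical below 0.06 rad and horizontal distance between sink_silver and pad_4 below 0.011 m and (angle between the x axis of sink_silver and the x axis of pad_4, either way round below 0.26 rad or angle between the x axis of sink_silver and the y axis of pad_4, either way round below 0.26 rad)) or (not (y of red_stop in the frame of pad_2 above 0 m) and height (world z) of sink_silver below 0.009 m and angle between sink_silver's own z axis and vertical below 0.06 rad and horizontal distance between sink_silver and pad_1 below 0.011 m and (angle between the x axis of sink_silver and the x axis of pad_1, either way round below 0.26 rad or angle between the x axis of sink_silver and the y axis of pad_1, either way round below 0.26 rad)))), for 0.2 s.
At the end, for the whole second after the job is handed in: All four sinks stand upright on the plate at rest: the tallest within 4 mm of touching red stop and fence, square within 0.08 rad; the others, in falling height, within 11 mm of the centres of the 2nd, 3rd and 4th pads from the red stop, square within 0.26 rad (((y of red_stop in the frame of pad_2 above 0 m and height (world z) of each of sink_black, sink_blue, sink_gold, sink_silver below 0.009 m and angle between each of sink_black, sink_blue, sink_gold, sink_silver's own z axis and vertical below 0.06 rad and x of sink_black in the frame of red_stop between 0.011 and 0.018 m and y of sink_black in the frame of red_stop between -0.03 and -0.023 m and (angle between the x axis of sink_black and the x axis of red_stop, either way round below 0.08 rad or angle between the x axis of sink_black and the y axis of red_stop, either way round below 0.08 rad) and horizontal distance between sink_blue and pad_2 below 0.011 m and (angle between the x axis of sink_blue and the x axis of pad_2, either way round below 0.26 rad or angle between the x axis of sink_blue and the y axis of pad_2, either way round below 0.26 rad) and horizontal distance between sink_gold and pad_3 below 0.011 m and (angle between the x axis of sink_gold and the x axis of pad_3, either way round below 0.26 rad or angle between the x axis of sink_gold and the y axis of pad_3, either way round below 0.26 rad) and horizontal distance between sink_silver and pad_4 below 0.011 m and (angle between the x axis of sink_silver and the x axis of pad_4, either way round below 0.26 rad or angle between the x axis of sink_silver and the y axis of pad_4, either way round below 0.26 rad)) or (not (y of red_stop in the frame of pad_2 above 0 m) and height (world z) of each of sink_black, sink_blue, sink_gold, sink_silver below 0.009 m and angle between each of sink_black, sink_blue, sink_gold, sink_silver's own z axis and vertical below 0.06 rad and x of sink_black in the frame of red_stop between 0.011 and 0.018 m and y of sink_black in the frame of red_stop between 0.023 and 0.03 m and (angle between the x axis of sink_black and the x axis of red_stop, either way round below 0.08 rad or angle between the x axis of sink_black and the y axis of red_stop, either way round below 0.08 rad) and horizontal distance between sink_blue and pad_3 below 0.011 m and (angle between the x axis of sink_blue and the x axis of pad_3, either way round below 0.26 rad or angle between the x axis of sink_blue and the y axis of pad_3, either way round below 0.26 rad) and horizontal distance between sink_gold and pad_2 below 0.011 m and (angle between the x axis of sink_gold and the x axis of pad_2, either way round below 0.26 rad or angle between the x axis of sink_gold and the y axis of pad_2, either way round below 0.26 rad) and horizontal distance between sink_silver and pad_1 below 0.011 m and (angle between the x axis of sink_silver and the x axis of pad_1, either way round below 0.26 rad or angle between the x axis of sink_silver and the y axis of pad_1, either way round below 0.26 rad))) and linear speed of each of sink_black, sink_blue, sink_gold, sink_silver below 0.02 m/s and angular speed of each of sink_black, sink_blue, sink_gold, sink_silver below 0.2 rad/s).
It also fails if it takes over 90 s, if anything falls off the work surface, if the arm or the gripper's body presses on something with over 40 N, if the wrist force passes 120 N, or if a joint passes its speed limit or range.

## Working session

There is one attempt and no reset: what is moved stays moved. The work goes in short steps, Python scripts to look and compute and a tool call to move; the robot and the scene stay as the last step left them, time stands still between calls to the robot, and variables do not carry over. Pictures are saved under pics/ and viewed, at most 14 in all, crops included, and the job is handed in when it is done.

Besides the shell and the picture viewer there is one more tool, called after "Call:" by a JSON object that holds its "api" and its "payload". arm_command: Moves the arm, as the interface text tells. Its arguments: {"type":"object","properties":{"deltas":{"type":"string"},"squeeze":{"type":"number"}},"required":["deltas"]}

```bash
mkdir -p pics; ls; python3 - <<'E'
from cell import arm
import cv2,numpy as np
o=arm.get_obs();print(o, arm.tip_extent)
for n in("scene","top"):
    c=arm.capture(n);cv2.imwrite(f"pics/{n}0.png",c["image"][:,:,::-1]);print(n,{k:v for k,v in c.items() if k!="image"})
E
```

```text
pics
{'clock': 0.0, 'q': array([-1.28361228e+00,  4.80819221e-01,  1.59685727e+00, -7.14381518e-06,
        1.06507290e+00, -4.65867555e-02]), 'joint_vel': array([ 0.00185406,  0.00134214,  0.00047013, -0.00025407, -0.0001904 ,
       -0.00067409]), 'joint_efforts': array([-1.58019513e-03, -9.50650263e+01, -4.30193961e+01,  1.07689993e-04,
        1.21552806e-02,  1.22564427e-05]), 'position': array([ 212.86334238, -613.75522987,  241.68674676]), 'tool_rot': array([-5.73812499e-04,  9.86106468e-01,  1.66113514e-01, -7.25103265e-05]), 'contact_force': array([-0.58672537,  1.16574919, -0.17804155]), 'torque': array([-0.00962478,  0.0043078 ,  0.05042181]), 'gripper_force': 0.0, 'finger_gap': 85.22900045858518} 11.0
scene {'fx': 444.6091280522468, 'fy': 444.6091280522468, 'cx': 276.8061350579571, 'cy': 202.5732067740961, 'extrinsics': array([[ 7.68215409e-01, -5.52674130e-01,  3.23104304e-01,
         7.49463745e+02],
       [ 6.40164496e-01,  6.58537832e-01, -3.95622726e-01,
        -3.57418564e+02],
       [ 5.87403816e-03,  5.10763379e-01,  8.59701266e-01,
         7.74579575e+02],
       [ 0.00000000e+00,  0.00000000e+00,  0.00000000e+00,
         1.00000000e+00]])}
top {'fx': 383.3622459741554, 'fy': 383.3622459741554, 'cx': 285.33350569029665, 'cy': 205.3413126649589, 'extrinsics': array([[ 1.94531621e-03,  9.99202784e-01, -3.98749554e-02,
         4.43435896e+02],
       [-9.99902049e-01,  1.39090123e-03, -1.39268691e-02,
        -2.79531104e+01],
       [-1.38603042e-02,  3.98981418e-02,  9.99107617e-01,
         8.55238218e+02],
       [ 0.00000000e+00,  0.00000000e+00,  0.00000000e+00,
         1.00000000e+00]])}
```

View pics/scene0.png

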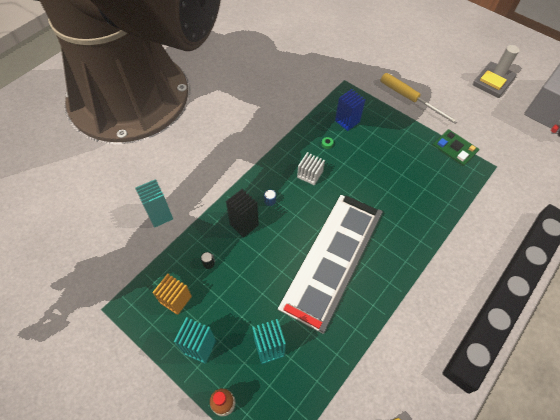

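View pics/top0.png

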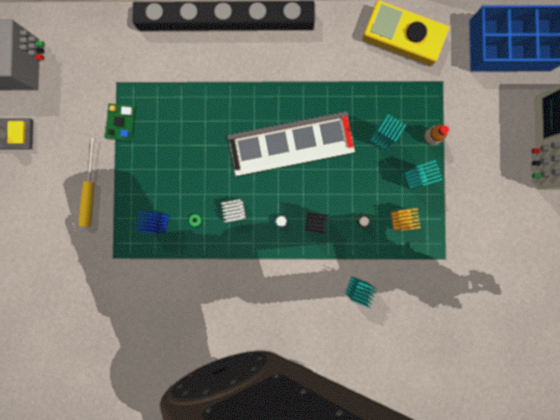

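The top view shows the plate in the centre (corners about (228,137), (350,113), (354,152), (235,175)) with the red stop on its right, the −y side. The sinks sit at about: black (316,222), blue (152,221), gold (406,219), silver (233,210). The turquoise ones are decoys. So black goes at pad_4, blue on pad_3, gold on pad_2 and silver on pad_1.

```bash
cat > h.py <<'E'
import numpy as np,cv2
from cell import arm
from scipy.spatial.transform import Rotation as R
def view(n):
    o=arm.get_obs();c=arm.capture(n)
    if n=="wrist":
        q=o["tool_rot"];T=np.eye(4);T[:3,:3]=R.from_quat(np.r_[q[1:],q[0]]).as_matrix();T[:3,3]=o["position"]
        c["extrinsics"]=T@c["mount"]
    return c
def ray(c,uv):
    uv=np.atleast_2d(np.asarray(uv,float));E=c["extrinsics"]
    d=np.c_[(uv[:,0]-c["cx"])/c["fx"],-(uv[:,1]-c["cy"])/c["fy"],-np.ones(len(uv))]@E[:3,:3].T
    return E[:3,3],d
def on(c,uv,z):
    p,d=ray(c,uv);return p+d*((z-p[2])/d[:,2])[:,None]
def tri(c1,a,c2,b):
    "midpoint of two rays, gap"
    p,d=ray(c1,a);q,e=ray(c2,b);d=d[0];e=e[0]
    s,t=np.linalg.lstsq(np.c_[d,-e],q-p,rcond=None)[0]
    x,y=p+s*d,q+t*e;return (x+y)/2,np.linalg.norm(x-y)
HSV=dict(blue=((110,120,40),(130,255,255)),gold=((10,120,80),(28,255,255)),red=((0,150,80),(8,255,255)),
 silver=((0,0,150),(180,45,255)),black=((0,0,0),(180,120,45)),pad=((0,0,55),(180,70,130)))
def blobs(c,name,amin=60,roi=None):
    h=cv2.cvtColor(c["image"],cv2.COLOR_RGB2HSV);m=cv2.inRange(h,*map(np.array,HSV[name]))
    if roi:
        k=np.zeros_like(m);k[roi[1]:roi[3],roi[0]:roi[2]]=255;m&=k
    m=cv2.morphologyEx(m,cv2.MORPH_CLOSE,np.ones((5,5)))
    cs=[x for x in cv2.findContours(m,cv2.RETR_EXTERNAL,cv2.CHAIN_APPROX_NONE)[0] if cv2.contourArea(x)>amin]
    return sorted(cs,key=cv2.contourArea)[::-1]
E
python3 - <<'E'
from h import *
c=view("top")
for n,r in dict(blue=(130,200,180,245),gold=(385,200,425,240),silver=(218,195,250,230),black=(298,205,335,240),red=(335,105,362,160),pad=(232,115,345,165)).items():
    for b in blobs(c,n,60,r):
        q=cv2.minAreaRect(b);print(n,np.round(q[0]),np.round(q[1]),round(q[2]),np.round(on(c,q[0],6 if n in("pad","red") else 50)[0]), c["image"][int(q[0][1]),int(q[0][0])])
w=view("wrist");print(w["fx"],w["cx"],w["cy"],w["mount"].round(3));cv2.imwrite("pics/w0.png",w["image"][:,:,::-1])
E
```

```text
blue [153. 222.] [27. 20.] 9 [439. 262.  50.] [ 21  43 107]
gold [405. 219.] [21. 27.] 82 [ 447. -267.   50.] [178 130  37]
silver [233. 210.] [20. 21.] 80 [465.  93.  50.] [163 161 155]
black [316. 223.] [20. 19.] 9 [439. -80.  50.] [42 37 40]
red [348. 131.] [31.  6.] 78 [ 643. -155.    6.] [217  39  35]
pad [288. 138.] [ 31. 119.] 79 [628. -21.   6.] [221 226 210]
372.037438646164 277.9756696486925 210.29991697876935 [[ 0.00000e+00  9.48000e-01  3.19000e-01  8.22170e+01]
 [ 1.00000e+00 -0.00000e+00 -0.00000e+00  1.70000e-02]
 [-0.00000e+00  3.19000e-01 -9.48000e-01 -1.31424e+02]
 [ 0.00000e+00  0.00000e+00  0.00000e+00  1.00000e+00]]
```

Call:
{"api": "arm_command", "payload": {"deltas": "0 0 0 -1 85; 0 0 0 -1 85; 0 0 0 -1 85; 0 0 0 -1 85; 0 0 0 -1 85", "squeeze": 40}}

```text
clock: 0.7
position: [212.9, -614.0, 242.1]
tool_rot: [-0.0, 0.926, 0.377, 0.0]
contact_force: [0.2, -0.3, 0.9]
finger_gap: 85.0
gripper_force: 0.0
```

Call:
{"api": "arm_command", "payload": {"deltas": "0 0 0 -1 85; 0 0 0 -1 85; 0 0 0 -1 85; 0 0 0 -1 85; 0 0 0 -1 85"}}

```text
clock: 1.2
position: [212.9, -614.0, 242.1]
tool_rot: [-0.0, 0.822, 0.569, 0.0]
contact_force: [0.7, -0.3, -0.4]
finger_gap: 84.7
gripper_force: 0.0
```

Call:
{"api": "arm_command", "payload": {"deltas": "0 0 0 -1 85; 0 0 0 -1 85; 0 0 0 -1 85; 0 0 0 -1 85; 0 0 0 -0.2 85"}}

```text
clock: 1.7
position: [213.0, -614.0, 242.1]
tool_rot: [-0.0, 0.706, 0.709, 0.0]
contact_force: [-0.4, -0.0, -0.0]
finger_gap: 85.2
gripper_force: 0.0
```

Call:
{"api": "arm_command", "payload": {"deltas": "0.97 0.42 0 0 85; 0.97 0.42 0 0 85; 0.97 0.42 0 0 85; 0.97 0.42 0 0 85; 0.97 0.42 0 0 85"}}

```text
clock: 2.2
position: [265.5, -491.7, 242.2]
tool_rot: [-0.0, 0.707, 0.707, 0.0]
contact_force: [-0.0, -0.8, 0.5]
finger_gap: 85.3
gripper_force: 0.0
```

Call:
{"api": "arm_command", "payload": {"deltas": "0.97 0.42 0 0 85; 0.97 0.42 0 0 85; 0.97 0.42 0 0 85; 0.97 0.42 0 0 85; 0.97 0.42 0 0 85"}}

```text
clock: 2.7
position: [317.8, -370.4, 242.4]
tool_rot: [0.0, 0.707, 0.707, 0.0]
contact_force: [0.7, -0.3, 0.2]
finger_gap: 85.0
gripper_force: 0.0
```

Call:
{"api": "arm_command", "payload": {"deltas": "0.97 0.42 0 0 85; 0.97 0.42 0 0 85; 0.97 0.42 0 0 85; 0.97 0.42 0 0 85; 0.97 0.42 0 0 85"}}

```text
clock: 3.2
position: [370.0, -249.0, 242.4]
tool_rot: [0.0, 0.707, 0.707, 0.0]
contact_force: [0.0, -0.2, -1.1]
finger_gap: 84.9
gripper_force: 0.0
```

Call:
{"api": "arm_command", "payload": {"deltas": "0.97 0.6 0 0 85; 0.97 0.6 0 0 85; 0.97 0.6 0 0 85; 0.97 0.6 0 0 85; 0 0 0 0 85"}}

```text
clock: 3.7
position: [430.7, -150.8, 242.4]
tool_rot: [0.0, 0.706, 0.708, 0.0]
contact_force: [-0.6, -0.4, -0.2]
finger_gap: 85.1
gripper_force: 0.0
```

```bash
python3 - <<'E'
from h import *
import pickle
w=view("wrist");print(w["extrinsics"].round(1));cv2.imwrite("pics/w1.png",w["image"][:,:,::-1]);pickle.dump(w,open("w1.pkl","wb"))
E
```

```text
[[ 1.000e+00 -0.000e+00 -0.000e+00  4.304e+02]
 [ 0.000e+00  9.000e-01  3.000e-01 -6.860e+01]
 [ 0.000e+00 -3.000e-01  9.000e-01  3.738e+02]
 [ 0.000e+00  0.000e+00  0.000e+00  1.000e+00]]
```

View pics/w1.png

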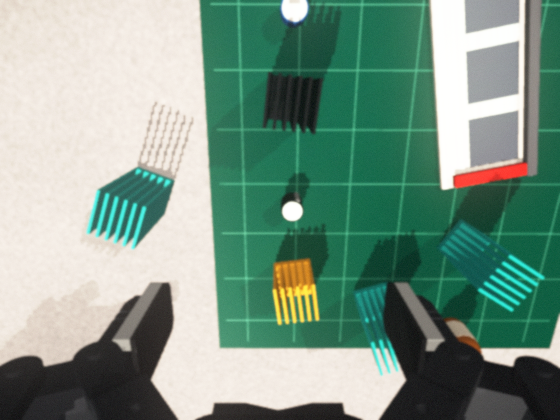

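The wrist view has world +x to the right and +y up. Black spans about (264–322, 72–133), gold's fin tips sit at (277–318, 285–325), and the plate is at upper right with the red stop at (455–527, 165–187). I'll take a second wrist view further along +y and triangulate.

Call:
{"api": "arm_command", "payload": {"deltas": "1 0 0 0 85; 1 0 0 0 85; 1 0.5 0 0 85; 0.2 0 0 0 85; 0 0 0 0 85"}}

```text
clock: 4.25
position: [441.5, -72.9, 242.3]
tool_rot: [-0.0, 0.706, 0.708, -0.0]
contact_force: [-0.7, -0.3, 0.5]
finger_gap: 84.7
gripper_force: 0.0
```

```bash
python3 - <<'E'
from h import *
import pickle
w1=pickle.load(open("w1.pkl","rb"))
w=view("wrist");print(w["extrinsics"][:3,3].round(1));cv2.imwrite("pics/w2.png",w["image"][:,:,::-1]);pickle.dump(w,open("w2.pkl","wb"))
for v in(w1,w):
  for n in("black","pad","red","gold"):
    for b in blobs(v,n,300)[:8]:
        x,y,ww,hh=cv2.boundingRect(b)
        if y+hh>340: continue
        p=cv2.approxPolyDP(cv2.convexHull(b),3,True)[:,0]
        print(n,(x,y,ww,hh),p.tolist())
E
```

```text
[441.3   9.4 373.7]
black (265, 74, 57, 58) [[321, 80], [313, 131], [265, 119], [271, 74]]
pad (523, 0, 9, 163) [[531, 0], [527, 162], [523, 160], [525, 4]]
red (454, 162, 73, 26) [[526, 163], [525, 175], [460, 187], [454, 184], [457, 175]]
gold (273, 258, 46, 66) [[308, 258], [318, 319], [278, 323], [273, 294], [274, 263]]
black (253, 158, 52, 70) [[261, 158], [298, 162], [304, 183], [298, 227], [253, 218]]
pad (447, 0, 65, 249) [[511, 0], [510, 246], [500, 248], [449, 237], [447, 198], [495, 0]]
pad (436, 0, 54, 52) [[488, 0], [489, 41], [439, 51], [436, 0]]
pad (440, 62, 51, 59) [[489, 62], [490, 111], [443, 120], [440, 73]]
pad (444, 129, 47, 53) [[490, 173], [446, 181], [444, 139], [490, 129]]
red (433, 235, 68, 24) [[500, 236], [500, 246], [437, 258], [433, 254], [435, 246]]
```

View pics/w2.png

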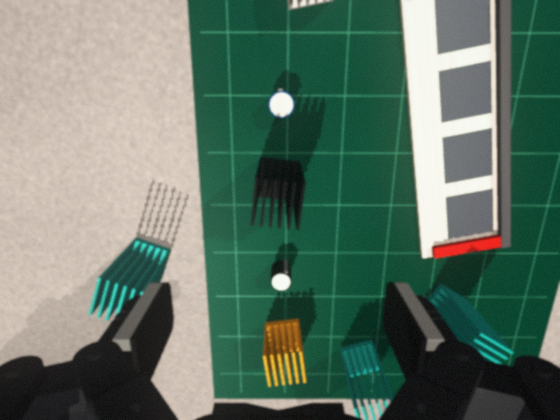

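```bash
python3 - <<'E'
from h import *
import pickle
w1,w2=[pickle.load(open(f"w{i}.pkl","rb")) for i in(1,2)]
out=[]
for v,r in((w1,(245,55,345,150)),(w2,(235,145,335,240))):
    im=v["image"][r[1]:r[3],r[0]:r[2]].astype(int)
    m=((im[...,1]-im[...,0]<12)&(im.max(2)<110)).astype(np.uint8)*255
    m=cv2.morphologyEx(m,cv2.MORPH_CLOSE,np.ones((9,9)))
    b=max(cv2.findContours(m,0,1)[0],key=cv2.contourArea)
    p=cv2.approxPolyDP(cv2.convexHull(b),3,True)[:,0];print((p+r[:2]).tolist())
    g=cv2.resize(np.clip(im*2.5,0,255).astype(np.uint8)[:,:,::-1],None,fx=4,fy=4);cv2.polylines(g,[p*4+2],True,(0,0,255),1);out.append(g)
cv2.imwrite("pics/c1.png",np.hstack(out))
E
```

```text
[[269, 74], [321, 80], [313, 131], [264, 125]]
[[262, 158], [298, 162], [303, 188], [297, 227], [252, 222]]
```

View pics/c1.png

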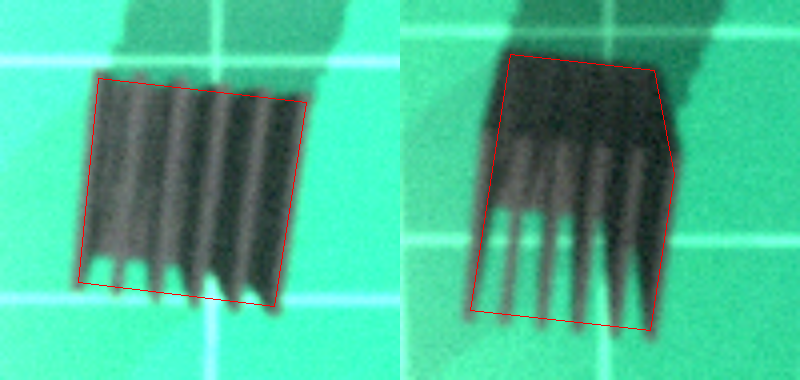

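Left crop: black's top face seen from nearly overhead, with corners at image pixels (269,73), (322,79), (314,132), (264,126). Right crop: the same near tip corners at (252,224) and (298,229).

```bash
python3 - <<'E'
from h import *
import pickle
w1,w2=[pickle.load(open(f"w{i}.pkl","rb")) for i in(1,2)]
for a,b in(((264,127),(252,224)),((314.5,132.5),(298,228.5))): print("top corner",[x.round(1) for x in tri(w1,a,w2,b)])
q=on(w1,[(269,73),(322,79),(314.5,132.5),(264,127)],90);print(q.round(1),q.mean(0),np.linalg.norm(np.roll(q,1,0)-q,axis=1))
e=(q[1]-q[0]+q[2]-q[3]);print("yaw",np.degrees(np.arctan2(e[1],e[0])))
# plate: red-stop outer end & pad corners
P1=None
for v,pads in((w2,[[[489,62],[490,111],[443,120],[440,73]],[[490,129],[490,173],[446,181],[444,139]]]),):
    for p in pads: 
        x=on(v,p,6);print("pad c",x.mean(0).round(1),np.linalg.norm(np.roll(x,1,0)-x,axis=1).round(1),np.degrees(np.arctan2(*(x[0]-x[3])[[1,0]])))
for a,b in(((525.5,175),(500.5,246.5)),((460,187),(437,258))): print("red top",[x.round(1) for x in tri(w1,a,w2,b)])
for v,p in((w1,[(525.5,175),(460,187)]),(w2,[(500.5,246.5),(437,258)])): print(on(v,p,14).round(1).tolist())
c=view("top");b=blobs(c,"red",60,(335,105,362,160))[0];print("top cam red",on(c,cv2.minAreaRect(b)[0],14))
E
```

```text
top corner [array([420.4, -98.6,  89. ]), np.float64(0.1)]
top corner [array([ 458.3, -102.6,   88.8]), np.float64(0.3)]
[[ 424.3  -60.5   90. ]
 [ 462.4  -64.5   90. ]
 [ 458.3 -102.5   90. ]
 [ 420.3  -98.5   90. ]] [441.30864817 -81.49453768  90.        ] [38.15102776 38.31924325 38.18170747 38.14968464]
yaw -5.934745392503385
pad c [618.    3.3   6. ] [44.8 44.5 44.6 43.4] 12.402582090209693
pad c [629.9 -57.2   6. ] [44.4 44.4 44.  43.1] 12.690200137145734
red top [array([ 678.9, -153.4,   10.2]), np.float64(0.4)]
red top [array([ 610.3, -163.6,   18. ]), np.float64(1.3)]
[[676.0, -152.4, 14.0], [613.1, -164.9, 14.0]]
[[676.6, -151.8, 14.0], [611.5, -165.3, 14.0]]
top cam red [[ 646.89403096 -152.34821993   14.        ]]
```

Call:
{"api": "arm_command", "payload": {"deltas": "-0.34 0 0.5 0 85; 0 0 0.7 1 85; 0 0 1 0.2 85; 0 0 1 0 85; 0 0 1 0 85"}}

```text
clock: 4.85
position: [441.6, -82.5, 136.5]
tool_rot: [0.0, 0.743, 0.669, 0.0]
contact_force: [-1.2, -0.5, -0.1]
finger_gap: 85.1
gripper_force: 0.0
```

Call:
{"api": "arm_command", "payload": {"deltas": "0 0 1 0 85; 0 0 1 0 85; 0 0 1 0 85; 0 0 0.4 0 85; 0 0 0 0 85"}}

```text
clock: 5.35
position: [440.9, -81.9, 51.4]
tool_rot: [-0.001, 0.743, 0.67, -0.001]
contact_force: [-0.2, 0.4, 0.2]
finger_gap: 85.1
gripper_force: 0.0
```

Call:
{"api": "arm_command", "payload": {"deltas": "0 0 0 0 30; 0 0 0 0 30; 0 0 0 0 30; 0 0 0 0 30; 0 0 0 0 30", "squeeze": 40}}

```text
clock: 5.85
position: [442.4, -81.5, 53.2]
tool_rot: [0.001, 0.742, 0.67, 0.0]
contact_force: [-1.5, 0.0, 11.0]
finger_gap: 39.1
gripper_force: 46.1
```

Call:
{"api": "arm_command", "payload": {"deltas": "0 0 -0.4 0 30; 0 0 -0.8 -1 30; 0 0 -0.8 -1 30; 0 0 0 -1 30; 0 0 0 -0.46 30"}}

```text
clock: 6.35
position: [442.3, -81.4, 103.8]
tool_rot: [0.001, 0.632, 0.775, 0.0]
contact_force: [-0.1, -0.2, -2.2]
finger_gap: 39.5
gripper_force: 45.1
```

Call:
{"api": "arm_command", "payload": {"deltas": "-0.2 0.5 0 0 30; -0.4 1 0 0 30; -0.4 1 0 0 30; -0.4 1 0 0 30; -0.4 1 0 0 30"}}

```text
clock: 6.85
position: [563.0, -103.5, 102.7]
tool_rot: [0.0, 0.634, 0.773, 0.0]
contact_force: [-1.1, -0.3, -2.3]
finger_gap: 39.4
gripper_force: 45.0
```

Call:
{"api": "arm_command", "payload": {"deltas": "-0.4 1 0 0 30; -0.4 1 0 0 30; -0.34 0.7 0 0 30; 0 0.3 0 0 30; 0 0 0 0 30"}}

```text
clock: 7.35
position: [641.0, -116.0, 102.2]
tool_rot: [0.0, 0.633, 0.774, 0.0]
contact_force: [-0.6, 0.5, -1.7]
finger_gap: 39.5
gripper_force: 45.1
```

Call:
{"api": "arm_command", "payload": {"deltas": "0 0 0.8 0 30; 0 0 0.6 0 30; 0 0 0.2 0 30; 0 0 0 0 30"}}

```text
clock: 7.75
position: [639.1, -116.0, 61.4]
tool_rot: [-0.001, 0.633, 0.774, -0.0]
contact_force: [-0.1, -0.3, -1.9]
finger_gap: 39.5
gripper_force: 45.0
```

Call:
{"api": "arm_command", "payload": {"deltas": "0 0 0.06 0 30; 0 0 0.04 0 30; 0 0 0 0 30"}}

```text
clock: 8.05
position: [640.4, -116.3, 60.2]
tool_rot: [0.0, 0.633, 0.774, 0.0]
contact_force: [-0.1, 0.1, -2.5]
finger_gap: 39.2
gripper_force: 45.0
```

```bash
python3 - <<'E'
from h import *
v=view("wrist")["image"][:,:,::-1];s=view("scene")["image"][150:350,180:430,::-1]
cv2.imwrite("pics/p1.png",np.hstack([cv2.resize(s,None,fx=1.6,fy=1.6),cv2.resize(v,(400,320))]))
E
```

```text
(no output)
```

View pics/p1.png

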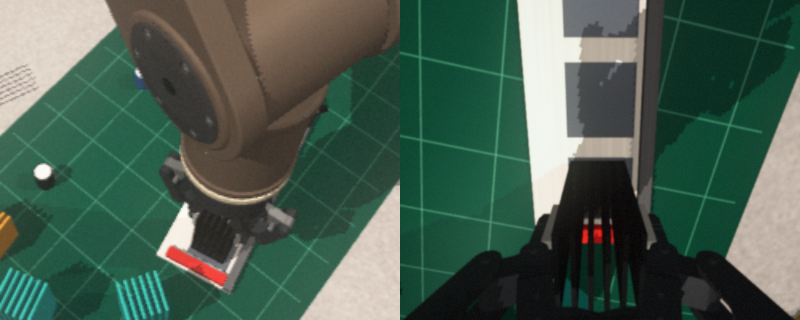

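Black is over pad_4, square with the plate and just inside the red stop and fence. I'll lower it until it touches the plate.

Call:
{"api": "arm_command", "payload": {"deltas": "0 0 0.04 0 30; 0 0 0 0 30"}}

```text
clock: 8.35
position: [640.4, -116.3, 59.3]
tool_rot: [0.0, 0.633, 0.774, 0.0]
contact_force: [-0.6, 0.9, 5.3]
finger_gap: 39.8
gripper_force: 45.4
```

Call:
{"api": "arm_command", "payload": {"deltas": "0 0 0.04 0 30; 0 0 0 0 30"}}

```text
clock: 8.55
position: [640.4, -116.4, 59.1]
tool_rot: [0.0, 0.633, 0.774, 0.0]
contact_force: [-5.9, 0.3, 19.5]
finger_gap: 39.6
gripper_force: 46.4
```

Call:
{"api": "arm_command", "payload": {"deltas": "-0.2 0 0 0 30; -0.1 0 0 0 30; 0 0 0 0 30"}}

```text
clock: 8.85
position: [641.7, -123.1, 59.0]
tool_rot: [-0.0, 0.633, 0.774, 0.0]
contact_force: [-6.4, 6.0, 17.9]
finger_gap: 38.9
gripper_force: 46.2
```

Call:
{"api": "arm_command", "payload": {"deltas": "-0.08 0 -0.03 0 30; 0 0 0 0 30"}}

```text
clock: 9.05
position: [642.3, -125.6, 59.0]
tool_rot: [0.0, 0.633, 0.774, 0.0]
contact_force: [-2.7, 1.4, 7.5]
finger_gap: 39.6
gripper_force: 45.1
```

Call:
{"api": "arm_command", "payload": {"deltas": "-0.06 0 0 0 30; 0 0 0 0 30"}}

```text
clock: 9.25
position: [642.6, -127.0, 59.0]
tool_rot: [0.0, 0.633, 0.774, 0.0]
contact_force: [-1.5, 1.7, 8.3]
finger_gap: 39.5
gripper_force: 45.1
```

Call:
{"api": "arm_command", "payload": {"deltas": "-0.04 0 0 0 30; 0 0 0 0 30"}}

```text
clock: 9.45
position: [642.7, -127.7, 59.0]
tool_rot: [0.0, 0.633, 0.774, 0.0]
contact_force: [-2.9, 6.3, 10.0]
finger_gap: 39.6
gripper_force: 45.2
```

Call:
{"api": "arm_command", "payload": {"deltas": "-0.04 0 0 0 30; 0 0 0 0 30"}}

```text
clock: 9.65
position: [642.9, -128.4, 59.1]
tool_rot: [-0.0, 0.633, 0.774, 0.0]
contact_force: [-3.1, 7.5, 10.9]
finger_gap: 39.3
gripper_force: 45.3
```

Call:
{"api": "arm_command", "payload": {"deltas": "0 0.2 0 0 30; 0 0.1 0 0 30; 0 0 0 0 30"}}

```text
clock: 9.95
position: [648.3, -127.2, 59.0]
tool_rot: [-0.002, 0.633, 0.774, -0.001]
contact_force: [-13.9, 2.8, 20.6]
finger_gap: 39.6
gripper_force: 46.6
```

Call:
{"api": "arm_command", "payload": {"deltas": "0 0.06 0 0 30; 0 0 0 0 30"}}

```text
clock: 10.15
position: [649.4, -126.9, 59.0]
tool_rot: [-0.002, 0.633, 0.774, -0.001]
contact_force: [-14.9, 2.1, 21.8]
finger_gap: 39.4
gripper_force: 46.5
```

Call:
{"api": "arm_command", "payload": {"deltas": "0 0.05 0 0 30; 0 0 0 0 30"}}

```text
clock: 10.35
position: [650.6, -126.7, 59.0]
tool_rot: [-0.002, 0.633, 0.774, -0.001]
contact_force: [-16.0, 2.5, 21.6]
finger_gap: 39.1
gripper_force: 46.5
```

Call:
{"api": "arm_command", "payload": {"deltas": "-0.02 0 -0.03 0 30; 0 0 0 0 30"}}

```text
clock: 10.55
position: [650.8, -126.8, 59.1]
tool_rot: [-0.002, 0.633, 0.774, -0.001]
contact_force: [-10.9, 3.3, 11.4]
finger_gap: 39.5
gripper_force: 45.4
```

Call:
{"api": "arm_command", "payload": {"deltas": "0 0.05 0 0 30; 0 0 0 0 30"}}

```text
clock: 10.75
position: [651.8, -126.6, 59.1]
tool_rot: [-0.002, 0.633, 0.774, -0.001]
contact_force: [-11.7, 3.0, 12.4]
finger_gap: 39.6
gripper_force: 45.5
```

Call:
{"api": "arm_command", "payload": {"deltas": "0 0.04 0 0 30; 0 0 0 0 30"}}

```text
clock: 10.95
position: [652.2, -126.5, 59.1]
tool_rot: [-0.003, 0.633, 0.774, -0.001]
contact_force: [-16.4, 2.8, 15.1]
finger_gap: 39.9
gripper_force: 45.9
```

Call:
{"api": "arm_command", "payload": {"deltas": "-0.04 0.04 0 0 30; 0 0 0 0 30"}}

```text
clock: 11.15
position: [652.4, -126.7, 59.1]
tool_rot: [-0.004, 0.633, 0.774, -0.002]
contact_force: [-20.7, 7.3, 20.9]
finger_gap: 39.8
gripper_force: 46.6
```

Call:
{"api": "arm_command", "payload": {"deltas": "0 0 0 0 60; 0 0 0 0 60; 0 0 0 0 60; 0 0 0 0 60"}}

```text
clock: 11.55
position: [656.5, -127.9, 59.2]
tool_rot: [0.0, 0.633, 0.774, 0.0]
contact_force: [0.6, -1.2, 0.5]
finger_gap: 59.9
gripper_force: 0.0
```

```bash
python3 - <<'E'
from h import *
v=view("wrist")["image"][:,:,::-1]
cv2.imwrite("pics/p2.png",v[120:420])
E
```

```text
(no output)
```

View pics/p2.png

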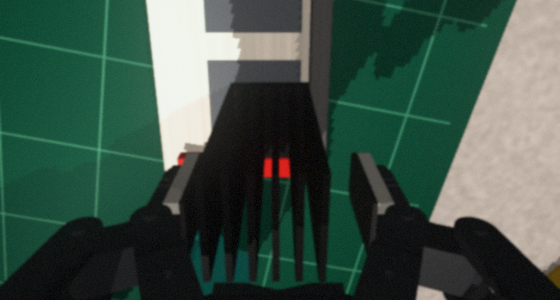

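Black is snug between the red stop and the far fence. I'll retreat up and go look at silver and blue.

Call:
{"api": "arm_command", "payload": {"deltas": "0 -0.16 -0.3 0 60; 0 0 -1 0 60; 0 0 -1 0 60; 0 0 -1 0 60; 0 0 -1 0 85"}}

```text
clock: 12.1
position: [652.1, -128.7, 168.4]
tool_rot: [0.0, 0.633, 0.774, 0.0]
contact_force: [-0.1, 0.1, -0.1]
finger_gap: 72.9
gripper_force: 0.0
```

Call:
{"api": "arm_command", "payload": {"deltas": "0.94 -0.9 -0.4 0 85; 0.94 -0.9 -0.4 0 85; 0.94 -0.9 -0.4 0 85; 0.94 -0.9 -0.4 0 85; 0 0 0 0 85"}}

```text
clock: 12.6
position: [542.5, -52.6, 208.4]
tool_rot: [-0.0, 0.633, 0.774, 0.0]
contact_force: [-0.4, -0.5, 0.0]
finger_gap: 84.5
gripper_force: 0.0
```

```bash
python3 - <<'E'
from h import *
import pickle
w=view("wrist");pickle.dump(w,open("w3.pkl","wb"));cv2.imwrite("pics/w3.png",w["image"][:,:,::-1])
E
```

```text
(no output)
```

View pics/w3.png

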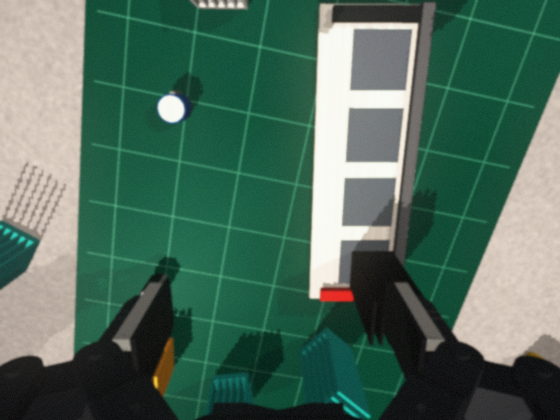

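Call:
{"api": "arm_command", "payload": {"deltas": "0.94 -0.9 -0.4 1 85; 0.94 -0.9 -0.4 1 85; 0.94 -0.9 -0.4 0.28 85; 0.94 -0.9 0 0 85; 0 0 0 0 85"}}

```text
clock: 13.15
position: [446.2, 33.0, 237.2]
tool_rot: [-0.0, 0.707, 0.708, -0.0]
contact_force: [-0.6, 0.1, -0.4]
finger_gap: 85.3
gripper_force: 0.0
```

The view down the plate shows three free pads at about (381,58), (374,135) and (370,202), and black in the red corner. Next, wrist views for silver and blue.

```bash
python3 - <<'E'
from h import *
import pickle
pickle.dump(view("wrist"),open("w4.pkl","wb"))
w=pickle.load(open("w3.pkl","rb"))
for b in blobs(w,"pad",800,(330,10,410,240)):
    p=cv2.approxPolyDP(cv2.convexHull(b),4,True)[:,0];r=cv2.minAreaRect(b)
    x=on(w,p,6)
    print(p.tolist(),x.mean(0).round(1),np.linalg.norm(np.roll(x,1,0)-x,axis=1).round(1))
E
```

```text
[[344, 224], [346, 181], [409, 108], [406, 239]] [633.9 -44.9   6. ] [ 63.1  42.4  82.5 123.5]
[[408, 30], [404, 88], [352, 88], [355, 31]] [605.3  64.2   6. ] [43.1 44.9 44.3 44.1]
[[401, 110], [396, 160], [348, 159], [352, 110]] [618.2   3.5   6. ] [42.5 43.8 43.5 42.9]
```

Call:
{"api": "arm_command", "payload": {"deltas": "1 0 0 0 85; 1 0 0 0 85; 1 0 0 0 85; 0 0 0 0 85"}}

```text
clock: 13.6
position: [449.6, 108.1, 236.8]
tool_rot: [0.0, 0.707, 0.708, 0.001]
contact_force: [-0.2, -0.1, 1.1]
finger_gap: 85.0
gripper_force: 0.0
```

```bash
python3 - <<'E'
from h import *
import pickle
pickle.dump(view("wrist"),open("w5.pkl","wb"))
E
```

Call:
{"api": "arm_command", "payload": {"deltas": "1 0 0 0 85; 1 0 0 0 85; 0.6 0 0 0 85; 0 0 0 0 85"}}

```text
clock: 14.05
position: [449.1, 172.0, 236.7]
tool_rot: [0.0, 0.707, 0.708, 0.0]
contact_force: [-0.2, -0.1, 0.3]
finger_gap: 85.0
gripper_force: 0.0
```

```bash
python3 - <<'E'
from h import *
import pickle
pickle.dump(view("wrist"),open("w6.pkl","wb"))
ims=[pickle.load(open(f"w{i}.pkl","rb")) for i in(4,5,6)]
cv2.imwrite("pics/m1.png",cv2.resize(np.hstack([w["image"][0:330,200:460,::-1] for w in ims]),None,fx=1,fy=1))
for i,w in zip((4,5,6),ims):
  print(i,w["extrinsics"][:3,3].round(1))
  for n in("blue","silver"):
    for b in blobs(w,n,300,(200,0,400,340))[:3]:
        print(n,cv2.boundingRect(b),cv2.approxPolyDP(cv2.convexHull(b),3,True)[:,0].tolist())
E
```

```text
4 [446.1 115.2 368.6]
silver (275, 79, 55, 58) [[322, 79], [329, 127], [284, 136], [275, 88]]
silver (383, 104, 17, 161) [[397, 104], [399, 264], [383, 110]]
silver (265, 204, 22, 24) [[274, 204], [286, 213], [286, 221], [279, 227], [270, 226], [265, 219]]
5 [449.3 190.2 368.3]
blue (239, 0, 53, 20) [[291, 0], [287, 19], [247, 13], [239, 1]]
silver (270, 161, 52, 57) [[309, 161], [316, 170], [321, 210], [279, 217], [270, 178], [272, 168]]
silver (373, 180, 27, 105) [[399, 180], [399, 283], [386, 284], [373, 185]]
6 [448.9 254.2 368.1]
blue (239, 34, 61, 64) [[246, 34], [299, 42], [290, 97], [239, 89]]
silver (272, 222, 48, 57) [[309, 222], [319, 271], [279, 278], [272, 248], [273, 227]]
silver (369, 237, 31, 103) [[399, 237], [399, 283], [388, 339], [381, 339], [369, 243]]
```

View pics/m1.png

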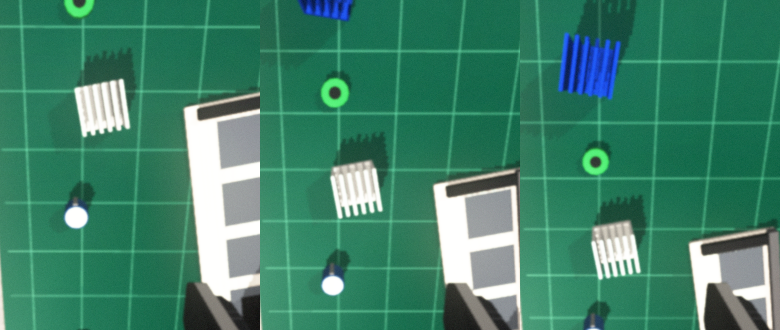

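Blue is at about (239–299, 34–97) in the third panel's full-image pixels. Silver shows in all three views, and the green ring and pin are separate from both.

```bash
cat >> h.py <<'E'
def quad(c,p,z):
    x=on(c,p,z);e=x[1]-x[0]+x[2]-x[3]
    print("centre",x.mean(0).round(1),"sides",np.linalg.norm(np.roll(x,1,0)-x,axis=1).round(1),"yaw",np.degrees(np.arctan2(e[1],e[0])).round(1))
E
python3 - <<'E'
from h import *
import pickle
w4,w5,w6=[pickle.load(open(f"w{i}.pkl","rb")) for i in(4,5,6)]
for a,b in(((284,136),(279,217)),((329,127),(321,210))): print([x.round(1) for x in tri(w4,a,w5,b)])
quad(w4,[(275,88),(322,79),(329,127),(284,136)],42)
quad(w6,[(246,34),(299,42),(290,97),(239,89)],74)
E
```

```text
[array([451.2,  72.9,  39.8]), np.float64(0.5)]
[array([489.7,  81.1,  43.3]), np.float64(0.4)]
centre [466.9  96.7  42. ] sides [40.3 39.6 39.7 39.5] yaw 10.9
centre [442.1 267.2  74. ] sides [38.1 38.6 38.6 38.8] yaw -8.1
```

Call:
{"api": "arm_command", "payload": {"deltas": "1 -0.28 0 0 85; 1 0 0 0 85; 1 0 0 0 85; 0.81 0 0 0 85; 0 0 0 0 85"}}

```text
clock: 14.6
position: [441.9, 267.4, 236.7]
tool_rot: [0.0, 0.707, 0.707, 0.0]
contact_force: [-0.1, 0.3, 0.7]
finger_gap: 85.2
gripper_force: 0.0
```

```bash
python3 - <<'E'
from h import *
import pickle
w6=pickle.load(open("w6.pkl","rb"));w=view("wrist")
b=blobs(w,"blue",300,(200,60,340,340))[0];p=cv2.approxPolyDP(cv2.convexHull(b),3,True)[:,0].tolist();print(p)
s=sorted(p,key=lambda q:-q[1])[:2];s.sort()
for a,bb in zip(((239,89),(290,97)),s): print([x.round(1) for x in tri(w6,a,w,bb)])
E
```

```text
[[263, 150], [300, 156], [305, 174], [297, 215], [252, 209]]
[array([420.1, 251.2,  73. ]), np.float64(0.7)]
[array([458.3, 245.4,  71.5]), np.float64(0.1)]
```

Call:
{"api": "arm_command", "payload": {"deltas": "0 0 0.5 1 85; 0 0 1 0.64 85; 0 0 1 0 85; 0 0 1 0 85; 0 0 1 0 85"}}

```text
clock: 15.15
position: [441.5, 265.0, 123.5]
tool_rot: [0.0, 0.756, 0.654, -0.0]
contact_force: [-0.5, 0.0, -0.2]
finger_gap: 85.2
gripper_force: 0.0
```

Call:
{"api": "arm_command", "payload": {"deltas": "0 0 1 0 85; 0 0 1 0 85; 0 0 1 0 85; 0 0 0.35 0 85; 0 0 0 0 85"}}

```text
clock: 15.65
position: [440.8, 265.4, 39.8]
tool_rot: [-0.0, 0.756, 0.655, -0.001]
contact_force: [0.6, 0.3, 0.5]
finger_gap: 85.2
gripper_force: 0.0
```

Call:
{"api": "arm_command", "payload": {"deltas": "0 0 0 0 30; 0 0 0 0 30; 0 0 0 0 30; 0 0 0 0 30; 0 0 0 0 30"}}

```text
clock: 16.15
position: [441.6, 267.1, 41.6]
tool_rot: [0.0, 0.756, 0.655, 0.001]
contact_force: [-1.1, -1.0, 10.3]
finger_gap: 39.7
gripper_force: 39.0
```

Call:
{"api": "arm_command", "payload": {"deltas": "0 0 -0.5 0 30; 0 0 -1 -1 30; 0 0 -1 -1 30; 0 0 -0.5 -1 30; 0 0 0 -0.92 30"}}

```text
clock: 16.65
position: [442.2, 267.5, 118.5]
tool_rot: [0.001, 0.632, 0.775, 0.002]
contact_force: [-0.9, 0.9, -1.5]
finger_gap: 39.1
gripper_force: 40.9
```

Call:
{"api": "arm_command", "payload": {"deltas": "-0.5 0.17 0 0 30; -1 0.34 0 0 30; -1 0.34 0 0 30; -1 0.34 0 0 30; -1 0.34 0 0 30"}}

```text
clock: 17.15
position: [501.4, 162.5, 115.9]
tool_rot: [-0.0, 0.634, 0.773, -0.0]
contact_force: [0.3, -0.2, -1.1]
finger_gap: 39.5
gripper_force: 40.9
```

Call:
{"api": "arm_command", "payload": {"deltas": "-1 0.34 0 0 30; -1 0.34 0 0 30; -1 0.34 0 0 30; -1 0.34 0 0 30; -1 0.34 0 0 30"}}

```text
clock: 17.65
position: [567.6, 48.2, 115.9]
tool_rot: [-0.0, 0.634, 0.773, -0.0]
contact_force: [-0.5, 0.1, -2.2]
finger_gap: 39.4
gripper_force: 40.9
```

Call:
{"api": "arm_command", "payload": {"deltas": "-1 0.34 0 0 30; -1 0.34 0 0 30; -1 0.34 0 0 30; -1 0.34 0 0 30; -0.71 0.2 0 0 30"}}

```text
clock: 18.15
position: [629.5, -59.8, 115.8]
tool_rot: [0.0, 0.634, 0.773, 0.0]
contact_force: [-0.3, 0.2, -1.2]
finger_gap: 39.5
gripper_force: 40.9
```

Call:
{"api": "arm_command", "payload": {"deltas": "0 0 0 0 30; 0 0 0 0 30"}}

```text
clock: 18.35
position: [628.3, -58.0, 115.5]
tool_rot: [-0.0, 0.634, 0.773, -0.0]
contact_force: [0.1, 0.5, -0.6]
finger_gap: 39.9
gripper_force: 40.9
```

Call:
{"api": "arm_command", "payload": {"deltas": "0.02 0.06 0.9 0 30; 0 0 1 0 30; 0 0 0.6 0 30; 0 0 0.14 0 30; 0 0 0 0 30"}}

```text
clock: 18.85
position: [629.8, -56.5, 49.4]
tool_rot: [-0.0, 0.633, 0.774, -0.0]
contact_force: [-0.1, -1.0, 0.2]
finger_gap: 39.5
gripper_force: 40.8
```

Call:
{"api": "arm_command", "payload": {"deltas": "0 0 0.05 0 30; 0 0 0.03 0 30; 0 0 0 0 30"}}

```text
clock: 19.15
position: [630.6, -56.9, 48.2]
tool_rot: [0.0, 0.633, 0.774, 0.0]
contact_force: [0.7, 0.3, -1.5]
finger_gap: 39.5
gripper_force: 40.8
```

Call:
{"api": "arm_command", "payload": {"deltas": "0 0 0.04 0 30; 0 0 0 0 30"}}

```text
clock: 19.35
position: [630.7, -57.0, 47.6]
tool_rot: [0.0, 0.633, 0.774, 0.0]
contact_force: [-2.2, 0.8, 11.9]
finger_gap: 40.1
gripper_force: 42.2
```

Call:
{"api": "arm_command", "payload": {"deltas": "0 0 0 0 60; 0 0 0 0 60; 0 0 0 0 60; 0 0 0 0 60"}}

```text
clock: 19.75
position: [630.2, -56.9, 46.5]
tool_rot: [-0.0, 0.633, 0.774, -0.0]
contact_force: [0.2, 1.2, -0.1]
finger_gap: 60.0
gripper_force: 0.0
```

Call:
{"api": "arm_command", "payload": {"deltas": "0 0 -0.4 0 60; 0 0 -1 0 60; 0 0 -1 0 60; 0 0 -1 0 60; 0 0 -1 0 85"}}

```text
clock: 20.25
position: [630.2, -56.9, 158.3]
tool_rot: [0.0, 0.633, 0.774, 0.0]
contact_force: [0.5, -0.2, -0.8]
finger_gap: 72.8
gripper_force: 0.0
```

Call:
{"api": "arm_command", "payload": {"deltas": "-0.77 -0.98 -0.37 0 85; -0.77 -0.98 -0.37 0 85; -0.77 -0.98 -0.37 0 85; -0.77 -0.98 -0.37 0 85; -0.77 -0.98 -0.37 0 85"}}

```text
clock: 20.75
position: [528.4, -176.3, 203.9]
tool_rot: [0.0, 0.633, 0.774, 0.0]
contact_force: [-0.3, -0.6, 0.0]
finger_gap: 84.7
gripper_force: 0.0
```

Call:
{"api": "arm_command", "payload": {"deltas": "-0.77 -0.98 -0.37 0 85; -0.77 -0.98 -0.37 0 85; -0.77 -0.98 -0.37 0 85; -0.77 -0.98 -0.37 0 85; 0 0 0 1 85"}}

```text
clock: 21.25
position: [446.9, -272.9, 241.7]
tool_rot: [0.001, 0.667, 0.745, -0.0]
contact_force: [0.2, 0.9, 0.0]
finger_gap: 84.7
gripper_force: 0.0
```

Call:
{"api": "arm_command", "payload": {"deltas": "0 0 0 1 85; 0 0 0 0.28 85; 0 0 0 0 85"}}

```text
clock: 21.55
position: [448.5, -270.3, 240.2]
tool_rot: [0.0, 0.707, 0.708, 0.0]
contact_force: [0.1, 0.2, 0.2]
finger_gap: 85.1
gripper_force: 0.0
```

```bash
python3 - <<'E'
from h import *
import pickle
w=view("wrist");pickle.dump(w,open("w7.pkl","wb"));print(w["extrinsics"][:3,3].round(1));w1=pickle.load(open("w1.pkl","rb"))
for v in(w1,w):
    b=blobs(v,"gold",300,(180,60,400,340))[0];print(cv2.boundingRect(b),cv2.approxPolyDP(cv2.convexHull(b),3,True)[:,0].tolist())
cv2.imwrite("pics/w7.png",cv2.resize(w["image"][60:310,160:440,::-1],None,fx=2,fy=2))
E
```

```text
[ 448.2 -188.1  371.6]
(273, 258, 46, 66) [[308, 258], [318, 319], [278, 323], [273, 294], [274, 263]]
(252, 150, 52, 62) [[294, 150], [300, 166], [303, 205], [259, 211], [252, 173], [255, 158]]
```

View pics/w7.png

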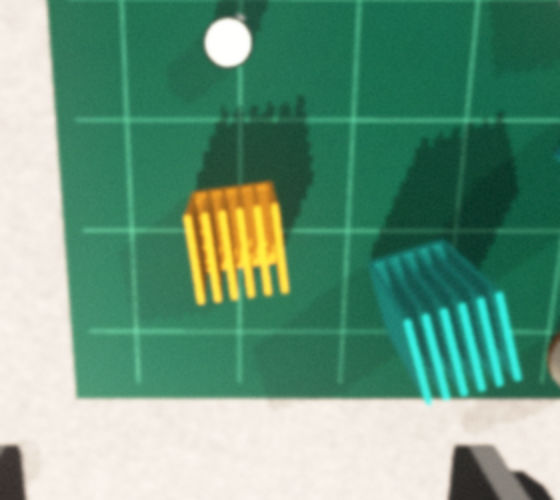

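Gold's top face in full-image pixels is about (252,167), (298,162), (304,206), (259,212). A turquoise decoy stands about 90 mm away in +x.

```bash
python3 - <<'E'
from h import *
import pickle
w1,w=[pickle.load(open(f"w{i}.pkl","rb")) for i in(1,7)]
for a,b in(((278,324),(259.5,212)),((318.5,320),(304,206.5))): print([x.round(1) for x in tri(w1,a,w,b)])
quad(w,[(252,167),(298,162),(304,206),(259.5,212)],58)
E
```

```text
[array([ 431.7, -296.5,   55.7]), np.float64(0.7)]
[array([ 471.8, -290.6,   57.3]), np.float64(0.0)]
centre [ 449.  -272.7   58. ] sides [41.1 39.5 39.9 39.9] yaw 7.3
```

Call:
{"api": "arm_command", "payload": {"deltas": "-0.1 0.02 0.5 0 65; 0 0 1 -1 65; 0 0 1 -0.5 65; 0 0 1 0 65; 0 0 1 0 65"}}

```text
clock: 22.1
position: [448.7, -272.6, 125.5]
tool_rot: [-0.0, 0.658, 0.753, -0.0]
contact_force: [-0.0, 0.1, 0.9]
finger_gap: 65.0
gripper_force: 0.0
```

Call:
{"api": "arm_command", "payload": {"deltas": "0 0 1 0 65; 0 0 1 0 65; 0 0 1 0 65; 0 0 0.9 0 65; 0 0 0 0 65"}}

```text
clock: 22.6
position: [447.2, -271.6, 26.8]
tool_rot: [-0.002, 0.659, 0.752, -0.0]
contact_force: [0.3, 0.2, 0.9]
finger_gap: 64.8
gripper_force: 0.0
```

Call:
{"api": "arm_command", "payload": {"deltas": "0 0 0 0 30; 0 0 0 0 30; 0 0 0 0 30; 0 0 0 0 30; 0 0 0 0 30"}}

```text
clock: 23.1
position: [449.3, -273.1, 30.5]
tool_rot: [0.001, 0.659, 0.752, 0.0]
contact_force: [-1.1, 2.0, 7.7]
finger_gap: 39.7
gripper_force: 41.5
```

Call:
{"api": "arm_command", "payload": {"deltas": "0 0 -0.5 0 30; 0 0 -1 0 30; 0 0 -1 0 30; 0 0 -1 -0.76 30; 0 0 -1 0 30"}}

```text
clock: 23.6
position: [448.8, -272.8, 144.2]
tool_rot: [0.0, 0.633, 0.774, 0.0]
contact_force: [1.2, -0.3, -1.8]
finger_gap: 39.6
gripper_force: 40.5
```

Call:
{"api": "arm_command", "payload": {"deltas": "0.5 0.46 0 0 30; 1 0.93 0 0 30; 1 0.93 0 0 30; 1 0.93 0 0 30; 1 0.93 0 0 30"}}

```text
clock: 24.1
position: [529.8, -140.9, 143.3]
tool_rot: [0.0, 0.634, 0.773, 0.0]
contact_force: [0.3, -0.8, -1.2]
finger_gap: 39.7
gripper_force: 40.6
```

Call:
{"api": "arm_command", "payload": {"deltas": "1 0.93 0 0 30; 1 0.93 0 0 30; 1 0.93 0 0 30; 1 0.93 0 0 30; 1 0.91 0 0 30"}}

```text
clock: 24.6
position: [618.8, 4.6, 143.3]
tool_rot: [0.0, 0.634, 0.773, 0.0]
contact_force: [0.2, 0.4, -0.9]
finger_gap: 39.8
gripper_force: 40.6
```

Call:
{"api": "arm_command", "payload": {"deltas": "0 0 0 0 30; 0 0 0 0 30"}}

```text
clock: 24.8
position: [618.1, 3.9, 142.9]
tool_rot: [0.0, 0.633, 0.774, -0.0]
contact_force: [-0.6, -0.1, -1.4]
finger_gap: 39.6
gripper_force: 40.8
```

Descend 142.9 → about 38.5, then touch at about 36.5.

Call:
{"api": "arm_command", "payload": {"deltas": "0 0 1 0 30; 0 0 1 0 30; 0 0 1 0 30; 0 0 0.8 0 30; 0 0 0.36 0 30"}}

```text
clock: 25.3
position: [616.7, 2.2, 37.0]
tool_rot: [-0.001, 0.634, 0.773, -0.001]
contact_force: [-0.1, -0.2, -1.8]
finger_gap: 39.6
gripper_force: 40.7
```

Call:
{"api": "arm_command", "payload": {"deltas": "0 0 0 0 30; 0 0 0.05 0 30; 0 0 0 0 30"}}

```text
clock: 25.6
position: [618.7, 3.0, 38.0]
tool_rot: [0.0, 0.634, 0.773, 0.0]
contact_force: [0.0, 0.4, -1.2]
finger_gap: 40.0
gripper_force: 41.0
```

Call:
{"api": "arm_command", "payload": {"deltas": "0 0 0.04 0 30; 0 0 0 0 30"}}

```text
clock: 25.8
position: [618.5, 3.2, 36.5]
tool_rot: [0.0, 0.634, 0.773, 0.0]
contact_force: [-0.0, -0.1, -0.7]
finger_gap: 39.7
gripper_force: 41.0
```

Call:
{"api": "arm_command", "payload": {"deltas": "0 0 0.04 0 30; 0 0 0 0 30"}}

```text
clock: 26.0
position: [618.5, 3.3, 36.3]
tool_rot: [0.0, 0.634, 0.773, 0.0]
contact_force: [-4.2, -0.6, 18.5]
finger_gap: 39.7
gripper_force: 43.2
```

Call:
{"api": "arm_command", "payload": {"deltas": "0 0 0 0 60; 0 0 0 0 60; 0 0 0 0 60; 0 0 0 0 60"}}

```text
clock: 26.4
position: [618.2, 3.3, 35.0]
tool_rot: [-0.0, 0.634, 0.773, -0.0]
contact_force: [0.5, -1.2, -0.1]
finger_gap: 59.7
gripper_force: 0.0
```

Call:
{"api": "arm_command", "payload": {"deltas": "0 0 -0.4 0 60; 0 0 -1 0 60; 0 0 -1 0 60; 0 0 -1 0 60; 0 0 -1 0 70"}}

```text
clock: 26.9
position: [618.2, 3.2, 146.8]
tool_rot: [0.0, 0.634, 0.773, 0.0]
contact_force: [1.5, 0.2, -0.3]
finger_gap: 69.9
gripper_force: 0.0
```

Call:
{"api": "arm_command", "payload": {"deltas": "0.87 -0.93 0 0 70; 0.87 -0.93 0 0 70; 0.87 -0.93 0 0 70; 0.87 -0.93 0 0 70; 0.87 -0.93 0 0.1 70"}}

```text
clock: 27.4
position: [481.9, 87.5, 145.7]
tool_rot: [0.0, 0.637, 0.771, 0.0]
contact_force: [-0.8, 0.8, -0.3]
finger_gap: 70.0
gripper_force: 0.0
```

Call:
{"api": "arm_command", "payload": {"deltas": "0.52 -0.55 0 0 70; 0 0 0 0 70; 0 0 0 0 70"}}

```text
clock: 27.7
position: [467.9, 97.4, 145.6]
tool_rot: [0.001, 0.637, 0.771, 0.001]
contact_force: [-0.4, 0.2, 0.3]
finger_gap: 70.2
gripper_force: 0.0
```

Call:
{"api": "arm_command", "payload": {"deltas": "0 -0.04 0.8 0 70; 0 0 1 0 70; 0 0 1 0 70; 0 0 1 0 70; 0 0 0.7 0 70"}}

```text
clock: 28.2
position: [467.1, 96.5, 31.1]
tool_rot: [0.0, 0.637, 0.77, 0.0]
contact_force: [0.1, -0.6, -0.9]
finger_gap: 70.1
gripper_force: 0.0
```

Call:
{"api": "arm_command", "payload": {"deltas": "0 0 0.32 0 70; 0 0 0 0 70; 0 0 0 0 70"}}

```text
clock: 28.5
position: [466.7, 96.9, 24.9]
tool_rot: [0.0, 0.637, 0.771, 0.0]
contact_force: [0.1, -1.0, 0.1]
finger_gap: 70.0
gripper_force: 0.0
```

Call:
{"api": "arm_command", "payload": {"deltas": "0 0 0 0 30; 0 0 0 0 30; 0 0 0 0 30; 0 0 0 0 30; 0 0 0 0 30"}}

```text
clock: 29.0
position: [466.6, 97.1, 25.5]
tool_rot: [0.001, 0.637, 0.771, 0.001]
contact_force: [-1.5, -1.5, 10.0]
finger_gap: 39.8
gripper_force: 39.8
```

Call:
{"api": "arm_command", "payload": {"deltas": "0 0 -0.5 0 30; 0 0 -1 0 30; 0 0 -1 0 30; 0 0 -1 -0.1 30; 0 0 0 0 30"}}

```text
clock: 29.5
position: [467.7, 97.3, 115.6]
tool_rot: [0.002, 0.634, 0.774, 0.002]
contact_force: [-0.5, 1.5, -1.6]
finger_gap: 39.0
gripper_force: 41.3
```

Call:
{"api": "arm_command", "payload": {"deltas": "-0.24 0.5 0 0 30; -0.46 1 0 0 30; -0.46 1 0 0 30; -0.46 1 0 0 30; -0.46 1 0 0 30"}}

```text
clock: 30.0
position: [587.9, 67.5, 111.1]
tool_rot: [-0.0, 0.634, 0.773, -0.0]
contact_force: [0.4, 0.4, -1.1]
finger_gap: 39.6
gripper_force: 41.3
```

Call:
{"api": "arm_command", "payload": {"deltas": "-0.3 0.66 0 0 30; 0 0 0 0 30; 0 0 0 0 30"}}

```text
clock: 30.3
position: [604.0, 63.6, 111.0]
tool_rot: [-0.001, 0.634, 0.773, -0.001]
contact_force: [-1.2, 0.6, -1.8]
finger_gap: 39.4
gripper_force: 41.2
```

Call:
{"api": "arm_command", "payload": {"deltas": "0 0 1 0 30; 0 0 1 0 30; 0 0 0.8 0 30; 0 0 0.3 0 30; 0 0 0 0 30"}}

```text
clock: 30.8
position: [603.0, 64.1, 33.6]
tool_rot: [-0.001, 0.634, 0.773, -0.001]
contact_force: [-0.4, -0.7, -1.2]
finger_gap: 39.5
gripper_force: 41.2
```

Call:
{"api": "arm_command", "payload": {"deltas": "0 0.04 0.04 0 30; 0 0 0 0 30; 0 0 0 0 30"}}

```text
clock: 31.1
position: [605.7, 64.3, 34.4]
tool_rot: [0.0, 0.634, 0.773, 0.0]
contact_force: [-0.4, -0.8, -0.8]
finger_gap: 39.2
gripper_force: 41.2
```

Call:
{"api": "arm_command", "payload": {"deltas": "0 0 0.04 0 30; 0 0 0 0 30; 0 0 0 0 30"}}

```text
clock: 31.4
position: [605.2, 64.2, 32.7]
tool_rot: [0.0, 0.634, 0.773, 0.0]
contact_force: [0.7, -0.9, -1.4]
finger_gap: 39.3
gripper_force: 41.2
```

Call:
{"api": "arm_command", "payload": {"deltas": "0 0 0.04 0 30; 0 0 0 0 30"}}

```text
clock: 31.6
position: [605.2, 64.2, 31.5]
tool_rot: [0.0, 0.634, 0.773, 0.0]
contact_force: [0.7, -0.3, -2.0]
finger_gap: 39.4
gripper_force: 41.2
```

Call:
{"api": "arm_command", "payload": {"deltas": "0 0 0.02 0 30; 0 0 0 0 30"}}

```text
clock: 31.8
position: [605.2, 64.2, 31.5]
tool_rot: [0.0, 0.634, 0.773, 0.0]
contact_force: [-1.9, 0.2, 8.6]
finger_gap: 39.5
gripper_force: 42.3
```

Call:
{"api": "arm_command", "payload": {"deltas": "0 0 0 0 60; 0 0 0 0 60; 0 0 0 0 60; 0 0 0 0 60"}}

```text
clock: 32.2
position: [605.1, 64.2, 31.0]
tool_rot: [-0.0, 0.634, 0.773, -0.0]
contact_force: [-0.6, 0.3, 0.6]
finger_gap: 59.8
gripper_force: 0.0
```

Call:
{"api": "arm_command", "payload": {"deltas": "0 0 -0.4 0 60; 0 0 -1 0 60; 0 0 -1 0 60; 0 0 -1 0 60; 0 0 -1 0 70"}}

```text
clock: 32.7
position: [605.1, 64.2, 142.8]
tool_rot: [0.0, 0.634, 0.773, 0.0]
contact_force: [-0.1, -0.1, -1.2]
finger_gap: 69.7
gripper_force: 0.0
```

Call:
{"api": "arm_command", "payload": {"deltas": "-1 0 -1 0 70; -1 0 -1 0 70; -1 0 -1 0 70; -1 0 -1 0 70; -1 0 0 0 70"}}

```text
clock: 33.2
position: [631.4, -59.6, 245.6]
tool_rot: [0.002, 0.634, 0.773, 0.002]
contact_force: [-0.2, 0.2, -0.4]
finger_gap: 70.2
gripper_force: 0.0
```

Call:
{"api": "arm_command", "payload": {"deltas": "-1 0 0 0 70; -1 0 0 0 70; -1 0 0 0 70; 0 0 0 0 70; 0 0 0 0 70"}}

```text
clock: 33.7
position: [644.2, -132.2, 241.4]
tool_rot: [-0.0, 0.634, 0.773, 0.0]
contact_force: [-0.7, 0.5, 0.6]
finger_gap: 70.4
gripper_force: 0.0
```

```bash
python3 - <<'E'
from h import *
import pickle
w=view("wrist");pickle.dump(w,open("w8.pkl","wb"))
cv2.imwrite("pics/w8.png",cv2.resize(np.clip(w["image"][0:300,160:500,::-1].astype(int)*1.5,0,255).astype(np.uint8),None,fx=2,fy=2)[:600])
print(w["extrinsics"][:3,3])
E
```

```text
[628.07358014 -51.54740335 372.86865558]
```

View pics/w8.png

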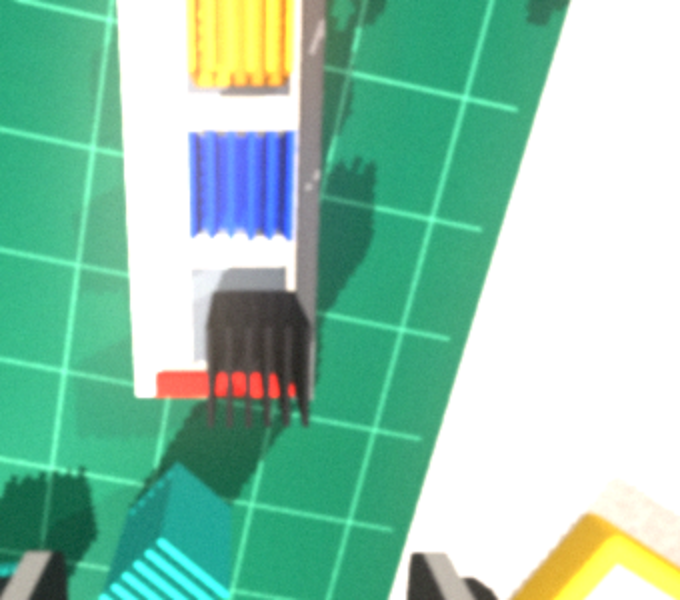

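The row stands gold, blue, black. Black's top is at about (263–314, 162–212) full-image, its foot against the dark fence and the red stop. I'll check the numbers.

```bash
python3 - <<'E'
from h import *
import pickle
w=pickle.load(open("w8.pkl","rb"))
X=np.array([.980,.198]);Y=np.array([-.198,.980]);red=np.array([642.2,-152.7])
q=[(263.5,162.5),(314.5,162.5),(314,212.5),(266,212.5)]
quad(w,q,96);c=on(w,q,96).mean(0)[:2]-red;print("black in red frame",c@X,c@Y)
f=on(w,[(264.5,146),(312.5,146)],10);print("foot rear edge in red frame",(f[:,:2]-red)@np.c_[X,Y])
b=blobs(w,"blue",300,(230,50,330,130))[0];quad(w,cv2.boxPoints(cv2.minAreaRect(b)),80)
o=arm.get_obs();s=view("scene");cv2.imwrite("pics/s2.png",cv2.resize(s["image"][150:350,230:430,::-1],None,fx=3,fy=3))
E
```

```text
centre [ 651.6 -123.7   96. ] sides [39.8 38.4 39.8 37.8] yaw 11.3
black in red frame 14.985804761260265 26.574707598778293
foot rear edge in red frame [[-6.91751604 45.54169019]
 [39.76172    45.42278016]]
centre [631.2 -56.9  80. ] sides [38.  38.9 38.  40.7] yaw 11.3
```

View pics/s2.png

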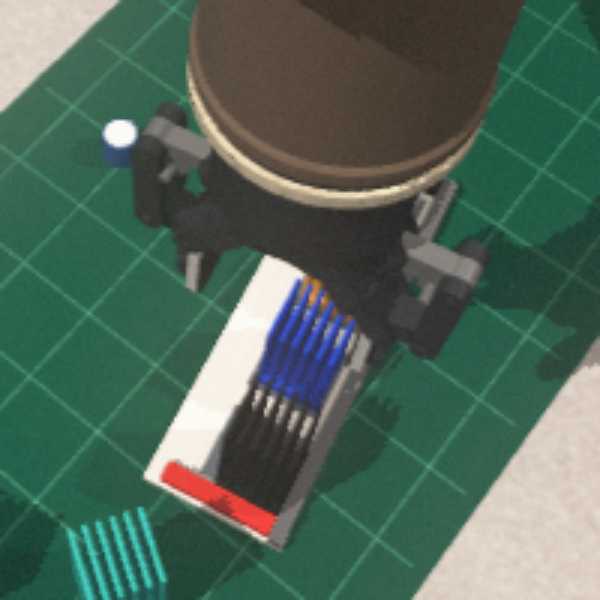

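Black measures (15.0, 26.6) mm in the red stop's frame against a nominal (15, 26), at yaw 11.3° against the plate's 11.4°. Blue is about 1 mm off its pad centre. The scene view shows black tight in the corner with blue and gold behind it. Silver was set down at its pad centre and released with no disturbance. Handing in.

```bash
python3 -c "
from cell import arm
print(arm.finish_job())"
```

```text
the job is handed in; nothing more can be done
None
```

I handed the job in at about 34 s: black is snug in the red-stop corner, with blue, gold and silver set on pads 3, 2 and 1. Black and blue were checked on camera afterwards, gold only seen standing in line, and silver only by the arm's reading at release; no score came back.

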